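# Rake the pumice lumps level in the annealing tray

## Robot

A 6-joint arm with a two-finger parallel gripper is mounted at the origin on the work surface. World frame = base frame: x ahead of the robot, y to its left, z up, the work surface at z = 0. Lengths are in m, angles in rad, forces in N, time in s.
With the tool pointing down it reaches from about 0.35 to 0.775 m from the base axis. Payload 7.3 kg.
Tool frame: the origin (TCP) lies midway between the tips of the shut fingers; the grasp point (between the pads) lies 19 mm behind it; z points along the fingers, y is the direction in which the jaws open and shut (so a half turn about z gives the same grasp; the last joint's range is limited). The gripper opens to 92 mm and grips with 3 to 60 N. Pads are 19 mm wide; open, the fingers measure 130 mm over their backs; the gripper's body (75 mm by 190 mm) begins 47 mm behind the grasp point.
Start: joints at [-1.269, 0.342, 1.524, -0, 1.275, -0.146], TCP at [0.227, -0.473, 0.227] pointing down, gripper open.
Joint ranges: [-2.53, 2.53], [-0.77, 2.02], [0.04, 2.7], [-1, 4.14], [0.28, 2.66], [-3.11, 3.11]. Speed limits (rad/s): [2.57, 2.57, 3.14, 3.14, 3.14, 3.14].

## Interface

Orientations are given as [roll, pitch, yaw] about the fixed x, y, z axes, in that order (R = Rz(yaw) Ry(pitch) Rx(roll)).
In Python, from cell import robot gives the robot as it stands.
- The arm moves only by the shell command python3 -m crank 'ROWS' [FORCE]. ROWS is a JSON object of lists of equal length, an entry for each row: "claw": the opening, from 0 (shut) to 1 (fully open); "delta_pos": the shift along the tool's x, y, z in units of 25 mm (1.0 is 25 mm), a list of three; "roll": the turn about the tool's z in units of 6 degrees (1.0 is 6 degrees). In form: {"claw": [claw, ...], "delta_pos": [[dx, dy, dz], ...], "roll": [roll, ...]}. A call has exactly 8 rows; each row is the pose to reach, as a shift and turn from the pose commanded when the call began, along the tool's axes at that moment; what a row does not reach only later rows make up. A row lasts 1/12 s, in which the tool goes at most 41.7 mm and 7.16 degrees, less where a joint would pass 70% of its speed; a pose out of reach is approached as far as the arm can. A call with a gripper value outside its range is refused whole. The fingers move at their own pace and stop on an object; FORCE is the grip in N (left out, the last holds). Time passes only in rows, so rows that repeat a pose let the fingers close, or fill a call up. It gives the time, the measured TCP pose, the force and the opening at its end, in the units of the state.
- robot.observe(): the state, without advancing time (a new reading comes with each control period).
- robot.read_camera(name): name is "scene" or "top" or "wrist"; returns a dict with "color" (480x640x3 uint8, blue, green, red), "fx", "fy", "cx", "cy" (pixels), "rvec" (rotation vector, rad) and "tvec" (3), from world to camera coordinates, as OpenCV has them; the wrist camera has in their place "hand_eye" (4x4, takes a point from camera to tool coordinates, whose origin is the TCP and whose axes are the flange's). Camera axes: x right, y down, z forward; pixel columns grow to the right and rows downward; lengths in m; the calibration is good to about 2 mm. A picture is of the moment at which its call begins: read the wrist's pose just before it. There is no depth.
- robot.hand_in(): hands the job in, once; it reports no verdict.
The state is a dict: "time": time; "qpos": joint angles; "qvel": joint speeds; "joint_efforts": joint torques, N m; "tool_pos": TCP position; "tool_rot": TCP orientation; "contact_force": force on the tool from outside, world axes, zero at the start; "torque": the same for the moment, N m; "opening": finger opening in m.
Only numpy, scipy, OpenCV 4.12 (cv2) and the standard library are available. Lean on these libraries where they do the work, as an engineer would, in place of code of your own. Each camera call takes 0.05 s, during which the arm holds its last target.

## Task

Take the small rake from its wooden stand and rake the six pumice lumps, all bunched at the far end of the annealing tray, into one even layer: two lumps in each third of the tray, as the yellow marks on the rim divide it, none on top of another. Feel for the bed, which is brittle and whose height and slope are not known, and keep the tines resting gently on it as you draw lumps from the far third to the near one; move the lumps only with the rake, never with the gripper. Then put the rake back upright in the slot of its stand, and leave the other things on the bench alone.

Things in the scene. Friction and masses are not known exactly. Their poses are not given: they have to be found in the camera images.
- tray: open dark steel tray, fixed; 275 (x) x 104 (y) x 56 high outside, walls 10 thick, inside 255 x 84. Origin at the centre of its underside, on the table; +x is its long axis, pointing to the far end. Yellow marks on the rim at x = -42.5 and +42.5 divide it into thirds. A white ceramic bed of two plates lies inside, meeting at x = 30. The far plate is level, its top 19 to 28 above the origin, unmeasured.
- tray_far (a point): inner upper edge of the far wall of the tray, at its middle (tray x = 127.5, z = 56). At the start the lumps stand in three rows of two across y, the rows 17, 49 and 81 (each within 3) from this wall, 38 (within 8) between the two of a row.
- tray_near (a point): inner upper edge of the near wall of the tray, at its middle (tray x = -127.5, z = 56). The bed in this end starts empty. From x = 30 the near plate of the bed, level across y, slopes up or down to this end by up to 0.09 rad, another slope every time and unmeasured. Both plates count as the tray, give 1 mm for every 12 N, and must never be pressed with more than 15 N.
- rake: small hand rake, 0.13 to 0.21 kg; origin at the middle of the line of tine tips, z up along the handle, y along the head. Six steel tines 4 thick, 14 apart (y -35 to 35), z 0 to 40; steel head bar 20 (x) x 78 (y), z 40 to 50; dark wooden handle 18 (x) x 24 (y), z 58 to 130. It rakes along its x axis, either way. It starts in its stand, axes along those of the stand.
- rake_grip (a point): point on the axis of the rake handle, 105 above the tine tips, to be gripped from above, best across its x faces (18 wide)
- stand: light wooden block, fixed, 60 (x) x 110 (y) x 50 high, origin at the centre of its underside; slot 10 wide (x), 86 long (y), open at the top, 44 deep. The tines hang in the slot and the head bar rests on the block: at home the rake has its origin 10 above that of the stand. Stand and tray may swap sides.
- lump0: pumice lump, grey-brown faceted disc with bevelled rims (4 in, 5 down), 25 to 27 across, 13 to 18 thick, 22 g; origin at its middle
- lump1: pumice lump, grey-brown faceted disc with bevelled rims (4 in, 5 down), 25 to 27 across, 13 to 18 thick, 22 g; origin at its middle
- lump2: pumice lump, grey-brown faceted disc with bevelled rims (4 in, 5 down), 25 to 27 across, 13 to 18 thick, 22 g; origin at its middle
- lump3: pumice lump, grey-brown faceted disc with bevelled rims (4 in, 5 down), 25 to 27 across, 13 to 18 thick, 22 g; origin at its middle
- lump4: pumice lump, grey-brown faceted disc with bevelled rims (4 in, 5 down), 25 to 27 across, 13 to 18 thick, 22 g; origin at its middle
- lump5: pumice lump, grey-brown faceted disc with bevelled rims (4 in, 5 down), 25 to 27 across, 13 to 18 thick, 22 g; origin at its middle
- graver: bystander: graver with a plastic handle, about 150 long, lying between the tray and the stand, along x; leave it alone
- flux_jar: bystander: flux jar, 56 across, 70 tall; leave it alone
- mug: bystander: white mug, 76 across, 85 tall; leave it alone
- hammer: bystander: hammer, about 240 long, lying to the left, along x; leave it alone
- pickle_bottle: bystander: blue bottle, 60 across, 130 tall; leave it alone

How it is judged:
By the outcome, as a careful person would: the job done as asked, in the order asked, and still so for the second after the job is handed in, with the robot touching nothing.
It also fails if it takes over 72 s, if anything falls off the work surface, if the arm or the gripper's body presses on something with over 40 N, if the wrist force passes 120 N, or if a joint passes its speed limit or range.

## Working session

There is one attempt and no reset: what is moved stays moved. The work goes in short steps, Python scripts to look and compute and a shell command to move; the robot and the scene stay as the last step left them, time stands still between calls to the robot, and variables do not carry over. Pictures are saved under pics/ and viewed, and the job is handed in when it is done.

```bash
ls; mkdir -p pics
python3 - <<'E'
from cell import robot
import cv2,numpy as np
s=robot.observe()
print({k:np.round(v,3).tolist() for k,v in s.items()})
for n in ("scene","top","wrist"):
    c=robot.read_camera(n); cv2.imwrite(f"pics/{n}0.png",c["color"])
    print(n,{k:np.round(v,4).tolist() for k,v in c.items() if k!="color"})
E
```

```text
pics
{'time': 0.0, 'qpos': [-1.269, 0.343, 1.525, -0.0, 1.275, -0.146], 'qvel': [-0.001, 0.001, -0.0, -0.001, -0.001, 0.0], 'joint_efforts': [0.002, -43.123, -24.423, 0.072, 0.056, -0.0], 'tool_pos': [0.227, -0.473, 0.226], 'tool_rot': [-3.14, -0.0, 0.448], 'contact_force': [-0.119, -0.424, 0.656], 'torque': [0.018, 0.009, 0.029], 'opening': 0.092}
scene {'fx': 579.5538, 'fy': 579.5538, 'cx': 322.0757, 'cy': 246.4975, 'rvec': [2.3899, 0.5931, -0.1994], 'tvec': [-0.5224, -0.1257, 1.4012]}
top {'fx': 615.6822, 'fy': 615.6822, 'cx': 309.7678, 'cy': 235.6364, 'rvec': [2.1327, -2.0877, 0.2144], 'tvec': [0.0157, 0.5861, 1.5972]}
wrist {'fx': 355.4179, 'fy': 355.4179, 'cx': 316.3366, 'cy': 240.9519, 'hand_eye': [[0.0001, -0.9659, -0.2588, 0.0703], [1.0, 0.0, 0.0002, -0.0005], [-0.0002, -0.2588, 0.9659, -0.1585], [0.0, 0.0, 0.0, 1.0]]}
```

View pics/scene0.png

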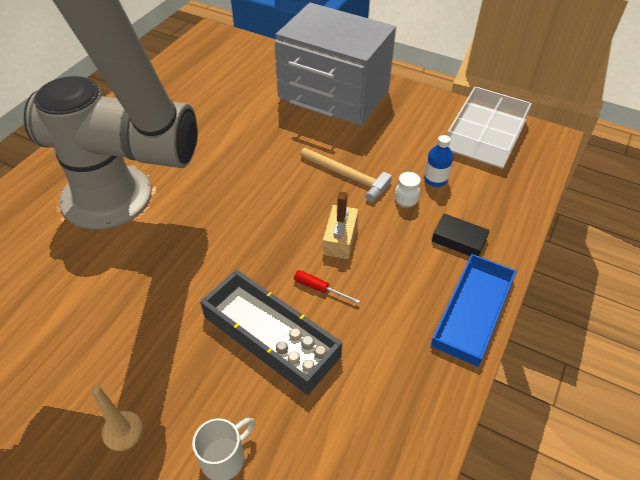

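View pics/top0.png

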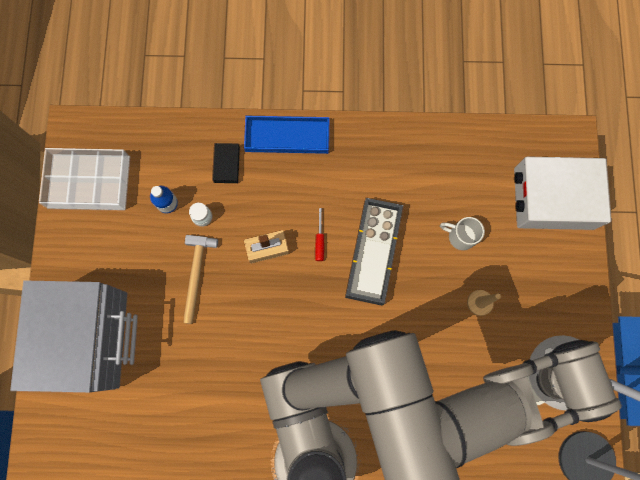

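View pics/wrist0.png

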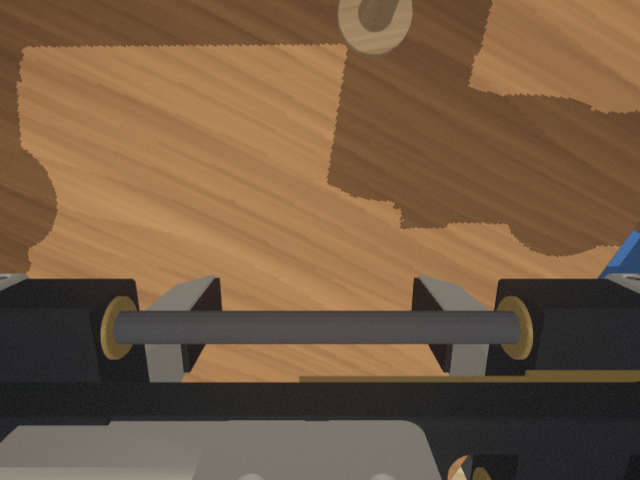

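Top view: the tray runs (385,200)–(365,302) with lumps at its far end, and the stand with rake is at (266,246). I'll zoom in and measure.

```bash
cat > h.py <<'E'
from cell import robot
import cv2,numpy as np
def ray(c,u,v,z,s=None):
    K=np.array([[c["fx"],0,c["cx"]],[0,c["fy"],c["cy"]],[0,0,1]])
    d=np.linalg.inv(K)@np.array([u,v,1.])
    if "rvec" in c:
        R,_=cv2.Rodrigues(np.array(c["rvec"])); o=-R.T@np.array(c["tvec"]); d=R.T@d
    else:
        from scipy.spatial.transform import Rotation as Ro
        T=np.eye(4); T[:3,:3]=Ro.from_euler('xyz',s["tool_rot"]).as_matrix(); T[:3,3]=s["tool_pos"]
        T=T@np.array(c["hand_eye"]); o=T[:3,3]; d=T[:3,:3]@d
    return o+d*(z-o[2])/d[2]
def proj(c,p,s=None):
    K=np.array([[c["fx"],0,c["cx"]],[0,c["fy"],c["cy"]],[0,0,1]])
    if "rvec" in c:
        R,_=cv2.Rodrigues(np.array(c["rvec"])); q=R@np.array(p)+np.array(c["tvec"])
    else:
        from scipy.spatial.transform import Rotation as Ro
        T=np.eye(4); T[:3,:3]=Ro.from_euler('xyz',s["tool_rot"]).as_matrix(); T[:3,3]=s["tool_pos"]
        q=(np.linalg.inv(T@np.array(c["hand_eye"]))@np.append(p,1))[:3]
    q=K@q; return q[:2]/q[2]
E
python3 - <<'E'
from h import *
c=cv2.imread("pics/top0.png")
a=cv2.resize(c[190:310,335:415],None,fx=5,fy=5,interpolation=cv2.INTER_NEAREST)
b=cv2.resize(c[220:270,235:300],None,fx=6,fy=6,interpolation=cv2.INTER_NEAREST)
o=np.zeros((600,800,3),np.uint8);o[:600,:400]=a;o[:300,405:795]=b
s=cv2.imread("pics/scene0.png")
cv2.imwrite("pics/z1.png",o)
cv2.imwrite("pics/z2.png",cv2.resize(s[180:400,190:370],None,fx=2.7,fy=2.7,interpolation=cv2.INTER_NEAREST))
E
```

```text
(no output)
```

View pics/z1.png

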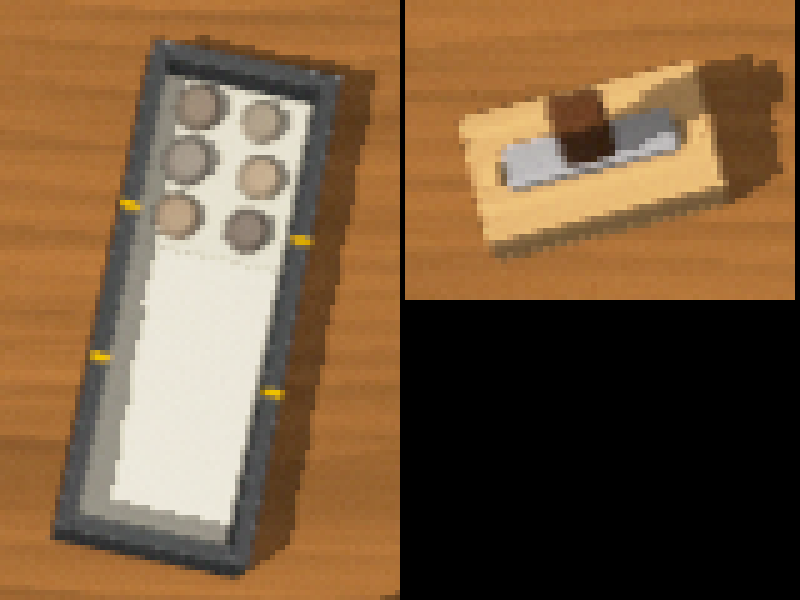

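View pics/z2.png

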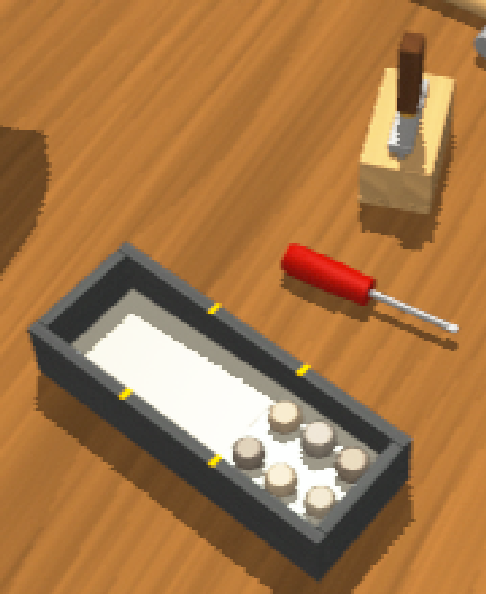

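Run:
```python
from h import *
c=robot.read_camera("top"); sc=robot.read_camera("scene")
def rect(P):
    P=np.array(P); ctr=P.mean(0); return ctr
T=[ray(c,335+x/5-.5,190+y/5-.5,.056)[:2] for x,y in [(157,38),(342,74),(238,577),(52,539)]]
print("tray top",np.round(T,4).tolist(),rect(T))
T=np.array(T); print([np.linalg.norm(T[i]-T[(i+1)%4]) for i in range(4)])
for i,j in((3,0),(2,1)):d=T[j]-T[i];print("yaw",np.arctan2(d[1],d[0]))
for i,j in((1,0),(2,3)):d=T[j]-T[i];print("yaw",np.arctan2(d[1],d[0])-np.pi/2)
S=np.array([ray(c,235+(x-405)/6-.5,220+y/6-.5,.05)[:2] for x,y in [(458,116),(692,58),(726,188),(490,242)]])
print("stand top",np.round(S,4).tolist(),rect(S));print([np.linalg.norm(S[i]-S[(i+1)%4]) for i in range(4)])
for i,j in((1,0),(2,3)):d=S[j]-S[i];print("yaw",np.arctan2(d[1],d[0])-np.pi/2)
for i,j in((3,0),(2,1)):d=S[j]-S[i];print("yaw",np.arctan2(d[1],d[0]))
# yellow
for n,cc in(("top",c),("scene",sc)):
    h=cv2.cvtColor(cc["color"],cv2.COLOR_BGR2HSV); m=cv2.inRange(h,(22,200,150),(34,255,255))
    k,l,st,ce=cv2.connectedComponentsWithStats(m)
    P=[(ray(cc,*ce[i],.056)[:2],st[i,4]) for i in range(1,k) if st[i,4]>4]
    print(n,[(np.round(p,4).tolist(),int(a)) for p,a in P])
# scene: tray corners
T=[ray(sc,190+x/2.7-.5,180+y/2.7-.5,.056)[:2] for x,y in [(124,243),(411,443),(318,545),(29,330)]]
print("scene",np.round(T,4).tolist(),rect(T))
S=[ray(sc,190+x/2.7-.5,180+y/2.7-.5,.05)[:2] for x,y in [(388,69),(455,82),(433,176),(360,163)]]
print("scene",np.round(S,4).tolist(),rect(S))
```

```text
tray top [[0.6976, -0.1231], [0.6794, -0.2241], [0.404, -0.1666], [0.422, -0.0683]] [ 0.55073942 -0.14551656]
[np.float64(0.10263754511607437), np.float64(0.28131672978147554), np.float64(0.09993290908504558), np.float64(0.28103730085324197)]
yaw -0.19603769338423727
yaw -0.20563786385569355
yaw -0.17862693799281137
yaw -0.18082248452733185
stand top [[0.5753, 0.208], [0.6043, 0.1032], [0.5448, 0.086], [0.5179, 0.1911]] [0.56056732 0.14706777]
[np.float64(0.10875974715353912), np.float64(0.06191984372983118), np.float64(0.1084417376095349), np.float64(0.05974010499166805)]
yaw 0.2702225664778277
yaw 0.25007823117612404
yaw 0.2862660976926957
yaw 0.2802096731905262
top [([0.6037, -0.1087], 6), ([0.5863, -0.2005], 6), ([0.5207, -0.0922], 6), ([0.5024, -0.1857], 6)]
scene [([0.5202, -0.0969], 7), ([0.6039, -0.1126], 11), ([0.5024, -0.1899], 10), ([0.586, -0.2053], 9)]
scene [[0.4288, -0.0772], [0.6988, -0.1299], [0.6787, -0.2275], [0.4114, -0.1766]] [ 0.55443726 -0.1528118 ]
scene [[0.5207, 0.1854], [0.5769, 0.1986], [0.6053, 0.0979], [0.5479, 0.0825]] [0.56268646 0.14112204]
```

```bash
cat > g.py <<'E'
# usage: g.py x y z yaw  -> deltas from the measured pose
import sys
from h import *
x,y,z,yaw=map(float,sys.argv[1:5]); s=robot.observe(); p=s["tool_pos"]; w=s["tool_rot"][2]
dx,dy=x-p[0],y-p[1]
print("t",round(s["time"],2),"delta",np.round(np.array([dx*np.cos(w)+dy*np.sin(w),dx*np.sin(w)-dy*np.cos(w),p[2]-z])/.025,2),"roll",round(np.degrees(((w-yaw+np.pi)%(2*np.pi))-np.pi)/6,2),"F",np.round(s["contact_force"],2))
E
python3 g.py 0.55 -0.15 0.25 1.38
```

```text
t 0.25 delta [17.23 -6.06 -0.94] roll -8.9 F [-1.08 -1.02 -0.47]
```

```bash
python3 -m crank '{"claw":[1,1,1,1,1,1,1,1],"delta_pos":[[1.4,-0.5,-0.1],[2.9,-1,-0.2],[4.3,-1.5,-0.3],[5.8,-2,-0.4],[7.2,-2.5,-0.5],[8.6,-3,-0.6],[10,-3.5,-0.7],[11.5,-4,-0.8]],"roll":[-1,-2,-3,-4,-5,-6,-7,-8]}'; python3 g.py 0.55 -0.15 0.25 1.38
```

```text
time: 0.92
tool_pos: [0.444, -0.2572, 0.2469]
tool_rot: [3.142, 0.0, 1.29]
contact_force: [0.5, -0.5, 0.5]
opening: 0.0914
t 0.92 delta [ 5.29  2.89 -0.12] roll -0.86 F [ 0.51 -0.53  0.54]
```

```bash
python3 -m crank '{"claw":[1,1,1,1,1,1,1,1],"delta_pos":[[1,0.55,0],[2,1.1,0],[3,1.7,0],[4,2.2,0],[5,2.75,-0.1],[5.3,2.9,-0.1],[5.3,2.9,-0.1],[5.3,2.9,-0.1]],"roll":[-0.2,-0.4,-0.6,-0.8,-0.86,-0.86,-0.86,-0.86]}'
python3 - <<'E'
from h import *
import pickle
s=robot.observe(); c=robot.read_camera("wrist"); pickle.dump((s,c),open("w1.pkl","wb")); cv2.imwrite("pics/w1.png",c["color"])
E
```

```text
time: 1.58
tool_pos: [0.5496, -0.152, 0.2488]
tool_rot: [-3.14, 0.0, 1.376]
contact_force: [-1.0, -0.2, -0.5]
opening: 0.0917
```

View pics/w1.png

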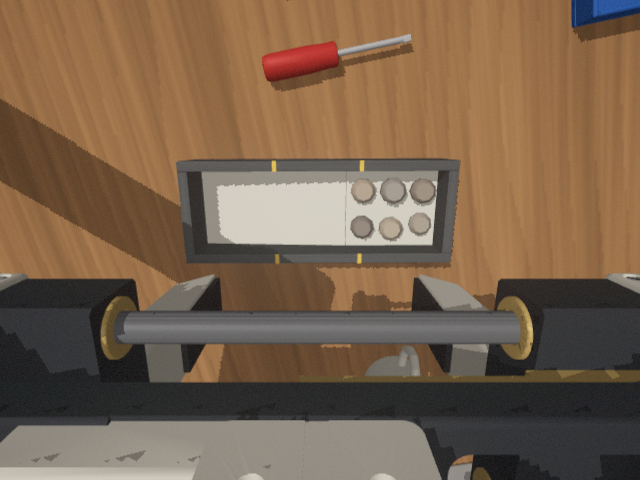

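The wrist view shows the tray whole: marks at (274,166), (362,166), (277,259) and (359,259), lumps at u 361–423, v 190 and 227.

```bash
python3 - <<'E'
from h import *
import pickle
s,c=pickle.load(open("w1.pkl","rb"))
h=cv2.cvtColor(c["color"],cv2.COLOR_BGR2HSV); m=cv2.inRange(h,(18,130,120),(34,255,255)); m[270:]=0;
k,l,st,ce=cv2.connectedComponentsWithStats(m)
P=np.array([ray(c,*ce[i],.056,s)[:2] for i in range(1,k) if st[i,4]>8]);print(P,P.mean(0))
C=np.array([ray(c,u,v,.056,s)[:2] for u,v in [(177.5,161.5),(459.5,160),(450.5,262.5),(187,263)]]);print(C,C.mean(0))
d=(C[1]+C[2]-C[0]-C[3]);print("yaw",np.arctan2(d[1],d[0]),[np.linalg.norm(C[i]-C[(i+1)%4]) for i in range(4)])
ctr=C.mean(0);yaw=np.arctan2(d[1],d[0])
R=np.array([[np.cos(yaw),np.sin(yaw)],[-np.sin(yaw),np.cos(yaw)]])
print("marks tray",np.round(R@(P-ctr).T,4).T.tolist())
for u,v in[(363,189.5),(393,189.5),(423,189.5),(361,226.5),(390,227.5),(419.5,223)]:
    print(np.round(R@(ray(c,u,v,.037,s)[:2]-ctr),4))
print("seam",R@(ray(c,346,200,.025,s)[:2]-ctr))
E
python3 g.py .562 .143 .25 1.84
```

```text
[[ 0.51923232 -0.09332149]
 [ 0.602903   -0.10930598]
 [ 0.58489782 -0.20248018]
 [ 0.50130409 -0.18588228]] [ 0.55208431 -0.14774748]
[[ 0.42916172 -0.0717393 ]
 [ 0.69640646 -0.12289573]
 [ 0.67781877 -0.22531806]
 [ 0.40865066 -0.17287281]] [ 0.5530094  -0.14820648]
yaw -0.1907888203328358 [np.float64(0.27209691722310386), np.float64(0.10409532110514523), np.float64(0.2742297820205068), np.float64(0.10319249522292587)]
marks tray [[-0.0436, 0.0475], [0.0416, 0.0477], [0.0416, -0.0472], [-0.0436, -0.0468]]
[0.0463 0.0217]
[0.0774 0.0216]
[0.1086 0.0215]
[ 0.0453 -0.0176]
[ 0.0764 -0.0188]
[ 0.1075 -0.014 ]
seam [0.02982146 0.00903699]
t 1.63 delta [11.69 -1.8  -0.04] roll -4.44 F [-0.1   0.66  0.22]
```

```bash
python3 -m crank '{"claw":[1,1,1,1,1,1,1,1],"delta_pos":[[1.6,-0.25,0],[3.1,-0.5,0],[4.6,-0.7,0],[6.2,-1,0],[7.7,-1.2,0],[9.2,-1.4,0],[10.7,-1.65,0],[11.7,-1.8,0]],"roll":[-0.6,-1.2,-1.8,-2.4,-3,-3.6,-4.2,-4.44]}'
python3 - <<'E'
from h import *
import pickle
s=robot.observe(); c=robot.read_camera("wrist"); pickle.dump((s,c),open("w2.pkl","wb")); cv2.imwrite("pics/w2.png",c["color"])
cv2.imwrite("pics/w2z.png",cv2.resize(c["color"][130:280,220:420],None,fx=4,fy=4,interpolation=cv2.INTER_NEAREST));print(s["tool_pos"],s["qvel"])
E
```

```text
time: 2.3
tool_pos: [0.5621, 0.1453, 0.2494]
tool_rot: [3.141, -0.0, 1.843]
contact_force: [-0.2, -0.4, -1.6]
opening: 0.0915
[0.56206533 0.14529549 0.24940763] [ 0.49394178  0.16050498 -0.24817457 -0.01783212  0.08698776  0.24119938]
```

View pics/w2.png

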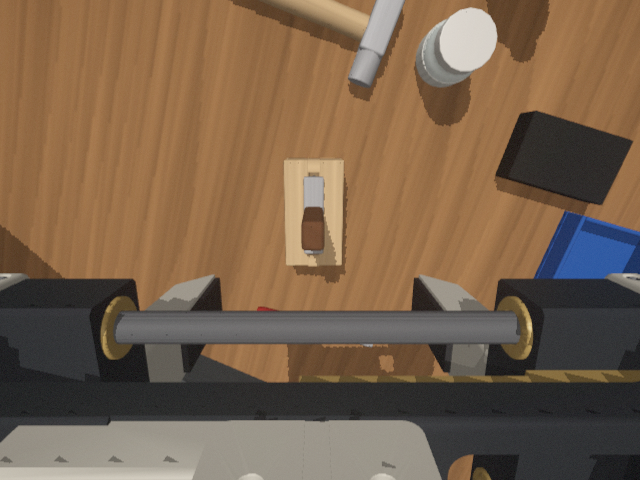

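View pics/w2z.png

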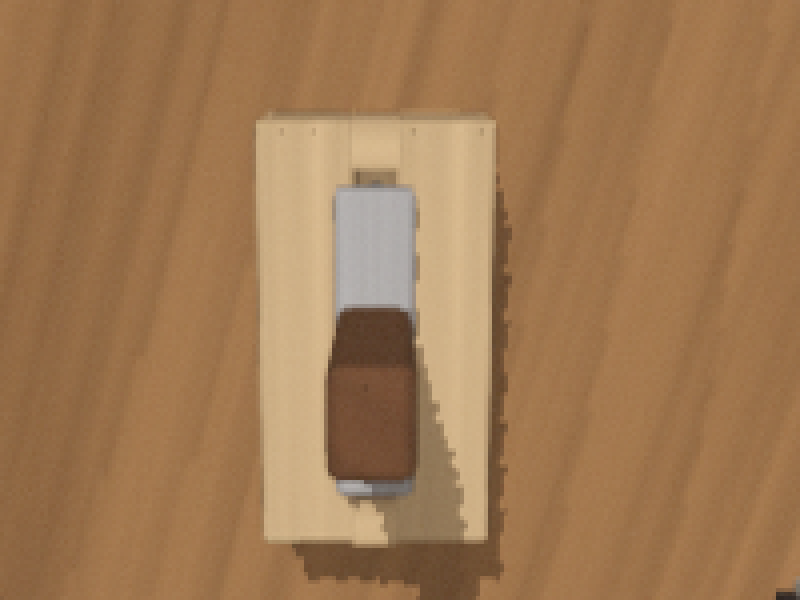

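The wrist view shows the handle top at zoom (328–416, 366–480) and the stand top (257–495, 120–541), almost exactly aligned.

```bash
python3 - <<'E'
from h import *
import pickle
s,c=pickle.load(open("w2.pkl","rb"))
f=lambda L,z:np.array([ray(c,220+x/4-.5,130+y/4-.5,z,s)[:2] for x,y in L])
H=f([(328,366),(414,366),(416,480),(328,480)],.14)
S=f([(257,120),(495,120),(488,541),(264,541)],.05)
B=f([(335,187),(415,187),(415,497),(337,497)],.06)
for n,Q in(("handle",H),("stand",S),("bar",B)):
    d=Q[0]+Q[1]-Q[2]-Q[3]
    print(n,Q.mean(0),"yaw",np.arctan2(d[1],d[0])-np.pi/2,[round(np.linalg.norm(Q[i]-Q[(i+1)%4]),4) for i in range(4)])
E
python3 g.py .562 .143 .25 1.84
```

```text
handle [0.55912189 0.1473404 ] yaw 0.2782330070554655 [np.float64(0.0165), np.float64(0.0229), np.float64(0.0173), np.float64(0.0228)]
stand [0.55954749 0.14709284] yaw 0.27054859596065617 [np.float64(0.0584), np.float64(0.1091), np.float64(0.0595), np.float64(0.109)]
bar [0.55949974 0.14702046] yaw 0.27363229653220333 [np.float64(0.0193), np.float64(0.0783), np.float64(0.02), np.float64(0.0783)]
t 2.35 delta [-0.22 -0.06 -0.03] roll 0.06 F [-2.97  2.54 -0.75]
```

```bash
python3 g.py .5595 .147 .096 1.844;  python3 -m crank '{"claw":[1,1,1,1,1,1,1,1],"delta_pos":[[0.1,-0.13,0],[0.1,-0.13,0.6],[0.1,-0.13,1.8],[0.1,-0.13,3],[0.1,-0.13,4.2],[0.1,-0.13,5.2],[0.1,-0.13,5.8],[0.1,-0.13,6]],"roll":[0,0,0,0,0,0,0,0]}'; python3 g.py .5595 .147 .096 1.844
```

```text
t 2.35 delta [-0.04 -0.11  6.13] roll 0.02 F [-2.97  2.54 -0.75]
time: 3.02
tool_pos: [0.557, 0.1426, 0.0965]
tool_rot: [-3.136, -0.0, 1.837]
contact_force: [-0.8, 0.6, 0.2]
opening: 0.092
t 3.02 delta [0.14 0.14 0.02] roll -0.06 F [-0.77  0.64  0.16]
```

```bash
python3 -m crank '{"claw":[1,1,1,1,1,1,1,1],"delta_pos":[[0.14,0.14,0],[0.14,0.14,0],[0.14,0.14,0],[0.14,0.14,0],[0.14,0.14,0],[0.14,0.14,0],[0.14,0.14,0],[0.14,0.14,0]],"roll":[0,0,0,0,0,0,0,0]}'; python3 g.py .5595 .147 .096 1.844;python3 g.py .5595 .147 .096 1.844
```

```text
time: 3.68
tool_pos: [0.5613, 0.1497, 0.0994]
tool_rot: [3.141, 0.0, 1.841]
contact_force: [-0.3, 0.2, 0.5]
opening: 0.092
t 3.68 delta [-0.08 -0.1   0.14] roll -0.03 F [-0.33  0.24  0.45]
t 3.68 delta [-0.08 -0.1   0.14] roll -0.03 F [-0.33  0.24  0.45]
```

Run:
```python
from h import *
for i in range(4):
    s=robot.observe();print(round(s["time"],3),np.round(s["tool_pos"],4),np.round(s["qvel"],3),np.round(s["qpos"],4))
    c=robot.read_camera("wrist")
cv2.imwrite("pics/w3.png",c["color"])
```

```text
3.683 [0.5613 0.1497 0.0994] [ 0.     0.003  0.002 -0.    -0.002  0.   ] [ 1.2870e-01  5.6720e-01  1.5345e+00 -1.0000e-04  1.0395e+00 -1.4110e-01]
3.733 [0.5613 0.1497 0.0993] [ 0.001  0.002  0.001  0.001 -0.001  0.001] [ 1.2880e-01  5.6740e-01  1.5345e+00 -1.0000e-04  1.0394e+00 -1.4110e-01]
3.783 [0.5613 0.1497 0.0993] [-0.     0.001 -0.    -0.002 -0.001 -0.001] [ 1.2880e-01  5.6750e-01  1.5346e+00 -1.0000e-04  1.0395e+00 -1.4100e-01]
3.833 [0.5612 0.1497 0.0992] [ 0.001  0.001  0.     0.    -0.003 -0.   ] [ 1.2880e-01  5.6760e-01  1.5346e+00 -1.0000e-04  1.0395e+00 -1.4100e-01]
```

View pics/w3.png

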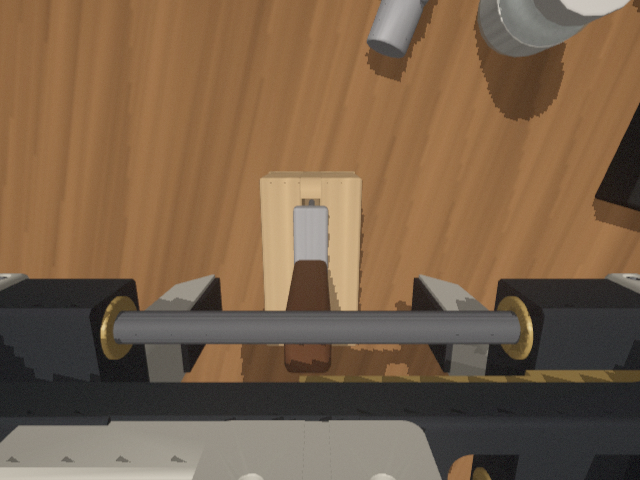

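```bash
python3 -m crank '{"claw":[1,1,1,0.2,0,0,0,0],"delta_pos":[[-0.1,-0.1,0.12],[-0.1,-0.1,0.12],[-0.1,-0.1,0.12],[-0.1,-0.1,0.12],[-0.1,-0.1,0.12],[-0.1,-0.1,0.12],[-0.1,-0.1,0.12],[-0.1,-0.1,0.12]],"roll":[0,0,0,0,0,0,0,0]}' 45; python3 g.py .5595 .147 .096 1.844
```

```text
time: 4.55
tool_pos: [0.5596, 0.1466, 0.0962]
tool_rot: [3.142, 0.0, 1.841]
contact_force: [0.2, -0.3, 0.1]
opening: 0.063
t 4.55 delta [0.02 0.   0.01] roll -0.03 F [ 0.17 -0.33  0.06]
```

Well centred; the fingers are still closing.

```bash
python3 -m crank '{"claw":[0,0,0,0,0,0,0,0],"delta_pos":[[0,0,0],[0,0,0],[0,0,0],[0,0,0],[0,0,0],[0,0,0],[0,0,0],[0,0,0]],"roll":[0,0,0,0,0,0,0,0]}' 45
python3 - <<'E'
from h import *
s=robot.observe();print(np.round(s["tool_pos"],4),np.round(s["tool_rot"],4),s["contact_force"],s["opening"],s["qvel"])
E
```

```text
time: 5.22
tool_pos: [0.5594, 0.1465, 0.0961]
tool_rot: [-3.141, 0.0, 1.841]
contact_force: [0.5, -0.7, -0.3]
opening: 0.018
[0.5594 0.1465 0.0961] [-3.1413e+00  1.0000e-04  1.8405e+00] [ 0.50804609 -0.67687616 -0.31988349] 0.018033300592596006 [ 0.00053716 -0.00019919  0.00034949 -0.00073738  0.00297631  0.00099312]
```

```bash
python3 -m crank '{"claw":[0,0,0,0,0,0,0,0],"delta_pos":[[0,0,-0.3],[0,0,-0.8],[0,0,-1.4],[0,0,-2],[0,0,-2.6],[0,0,-3],[0,0,-3.2],[0,0,-3.2]],"roll":[0,0,0,0,0,0,0,0]}' 45; python3 g.py .4543 -.129 .176 1.38
```

```text
time: 5.88
tool_pos: [0.56, 0.1466, 0.1774]
tool_rot: [3.139, 0.0, 1.841]
contact_force: [0.1, 0.3, -2.5]
opening: 0.018
t 5.88 delta [-9.5  -7.02  0.06] roll 4.4 F [ 0.09  0.28 -2.53]
```

```bash
python3 -m crank '{"claw":[0,0,0,0,0,0,0,0],"delta_pos":[[-0.6,-0.44,0],[-1.8,-1.33,0],[-3,-2.2,0],[-4.3,-3.2,0],[-5.6,-4.1,0],[-6.9,-5.1,0],[-8,-5.9,0],[-8.8,-6.5,0]],"roll":[0.3,0.9,1.5,2.1,2.7,3.3,3.9,4.2]}' 45; python3 g.py .4543 -.129 .176 1.38
```

```text
time: 6.55
tool_pos: [0.4598, -0.111, 0.1754]
tool_rot: [-3.14, 0.0, 1.396]
contact_force: [0.6, -1.1, -2.0]
opening: 0.0177
t 6.55 delta [-0.75 -0.09 -0.02] roll 0.15 F [ 0.56 -1.08 -2.  ]
```

```bash
python3 -m crank '{"claw":[0,0,0,0,0,0,0,0],"delta_pos":[[-0.4,-0.3,0],[-0.65,-0.5,0.2],[-0.65,-0.5,0.6],[-0.65,-0.5,0.8],[-0.65,-0.5,0.8],[-0.65,-0.5,0.8],[-0.65,-0.5,0.8],[-0.65,-0.5,0.8]],"roll":[0.15,0.2,0.2,0.2,0.2,0.2,0.2,0.2]}' 45; python3 g.py .4543 -.129 .156 1.38;python3 - <<'E'
from h import *
import pickle
s=robot.observe(); c=robot.read_camera("wrist"); pickle.dump((s,c),open("w4.pkl","wb")); cv2.imwrite("pics/w4.png",c["color"]); print(s["tool_pos"],s["contact_force"])
E
```

```text
time: 7.22
tool_pos: [0.4469, -0.1223, 0.1565]
tool_rot: [3.141, 0.0, 1.381]
contact_force: [-0.2, -0.2, -0.9]
opening: 0.0178
t 7.22 delta [-0.21  0.34  0.02] roll 0.01 F [-0.24 -0.2  -0.88]
[ 0.4469038  -0.1222643   0.15648061] [-0.24004072 -0.20284646 -0.8765212 ]
```

View pics/w4.png

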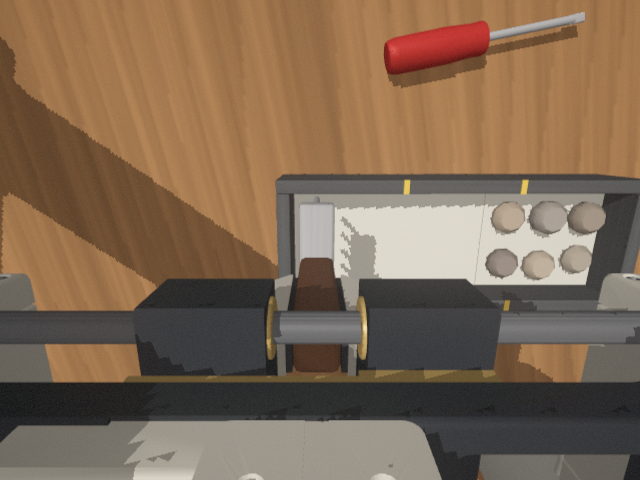

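Run:
```python
from h import *
import pickle
s,c=pickle.load(open("w4.pkl","rb"))
h=cv2.cvtColor(c["color"],cv2.COLOR_BGR2HSV); m=cv2.inRange(h,(18,130,120),(34,255,255)); m[270:]=0;
k,l,st,ce=cv2.connectedComponentsWithStats(m)
ctr=np.array([.5525,-.148]);yaw=-.191
R=np.array([[np.cos(yaw),np.sin(yaw)],[-np.sin(yaw),np.cos(yaw)]])
for i in range(1,k):
  if st[i,4]>8: print("mark",R@(ray(c,*ce[i],.056,s)[:2]-ctr))
for u,v in[(277,180),(277,192)]: print("near-left outer corner rim",R@(ray(c,u,v,.056,s)[:2]-ctr))
print("bar far edge y",R@(ray(c,317,204,s["tool_pos"][2]-.0861+.05,s)[:2]-ctr))
print("tcp",R@(s["tool_pos"][:2]-ctr))
```

```text
mark [-0.04275752  0.04707546]
mark [0.04258977 0.04726965]
near-left outer corner rim [-0.13650059  0.05164641]
near-left outer corner rim [-0.13673863  0.0430056 ]
bar far edge y [-0.10789448  0.04457526]
tcp [-0.1085616   0.00522122]
```

```bash
python3 -m crank '{"claw":[0,0,0,0,0,0,0,0],"delta_pos":[[-0.1,0.17,0.2],[-0.2,0.34,0.5],[-0.2,0.34,0.8],[-0.2,0.34,0.9],[-0.2,0.34,0.9],[-0.2,0.34,0.9],[-0.2,0.34,0.9],[-0.2,0.34,0.9]],"roll":[0,0,0,0,0,0,0,0]}' 45
python3 - <<'E'
from h import *
import pickle
s,c=pickle.load(open("w1.pkl","rb"))
im=c["color"]
a=cv2.resize(im[155:265,180:235],None,fx=5,fy=5,interpolation=cv2.INTER_NEAREST)
b=cv2.resize(im[155:265,415:465],None,fx=5,fy=5,interpolation=cv2.INTER_NEAREST)
o=np.zeros((550,540,3),np.uint8);o[:,:275]=a;o[:,285:535]=b
cv2.imwrite("pics/z3.png",np.clip(o.astype(float)*1.6,0,255).astype(np.uint8))
s=robot.observe(); c=robot.read_camera("wrist"); pickle.dump((s,c),open("w5.pkl","wb")); cv2.imwrite("pics/w5.png",c["color"]); print(s["tool_pos"],s["contact_force"])
E
python3 g.py .4543 -.129 .134 1.38
```

```text
time: 7.93
tool_pos: [0.454, -0.1292, 0.134]
tool_rot: [3.141, 0.0, 1.38]
contact_force: [-0.3, -0.7, -2.1]
opening: 0.0178
[ 0.45399694 -0.12924275  0.13396461] [-0.27589578 -0.69261025 -2.1192134 ]
t 7.98 delta [0.01 0.01 0.  ] roll -0.0 F [ 0.02 -0.53 -1.32]
```

View pics/z3.png

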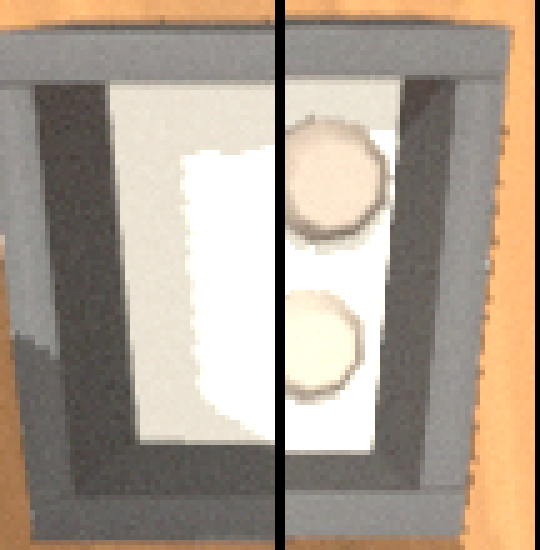

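View pics/w5.png

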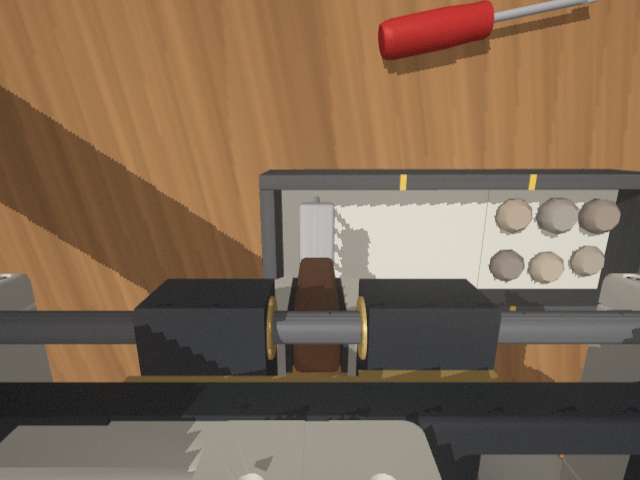

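Run:
```python
from h import *
import pickle
s,c=pickle.load(open("w1.pkl","rb"))
ctr=np.array([.5525,-.148]);yaw=-.191
R=np.array([[np.cos(yaw),np.sin(yaw)],[-np.sin(yaw),np.cos(yaw)]])
def tr(p): q=R@(p[:2]-ctr); return np.array([q[0],q[1],p[2]])
def line(u,v): return tr(ray(c,u,v,0.,s)),tr(ray(c,u,v,.1,s))
A=lambda x,y:(180+x/5-.5,155+y/5-.5)
B=lambda x,y:(415+(x-285)/5-.5,155+y/5-.5)
def hit(uv,ax,val):
    a,b=line(*uv); t=(val-a[ax])/(b[ax]-a[ax]); return np.round(a+t*(b-a),4)
def atz(uv,z=.056): 
    a,b=line(*uv); return np.round(a+(b-a)*z/.1,4)
print("rim near",atz(A(35,85)),atz(A(75,493)),"rim far",atz(B(455,80)),atz(B(420,487)))
for p in[(109,100),(123,262),(136,430)]: print("near bed",hit(A(*p),0,-.1275))
for p in[(399,90),(387,262),(375,440)]: print("far bed",hit(B(*p),0,.1275))
print("-y near",hit(A(140,440),1,-.042),"-y far",hit(B(370,453),1,-.042))
for v,u in((244.3,215),(245,345),(246.3,380)):pass
h=cv2.cvtColor(c["color"],cv2.COLOR_BGR2GRAY).astype(float)
for u in range(212,440,12):
    col=h[235:256,u]; th=(col[:4].mean()+col[12:17].mean())/2
    k=np.where(col<th)[0][0]; v=235+k-1+(col[k-1]-th)/(col[k-1]-col[k])
    r=hit((u,v),1,-.042)
    # rim inner edge
    print("side",u,round(v,2),r)
```

```text
rim near [-0.1278  0.0419  0.056 ] [-0.1277 -0.041   0.056 ] rim far [0.1268 0.042  0.056 ] [ 0.1273 -0.0406  0.056 ]
near bed [-0.1275  0.0357  0.0127]
near bed [-1.275e-01 -1.000e-04  1.270e-02]
near bed [-0.1275 -0.0388  0.0137]
far bed [0.1275 0.0376 0.0221]
far bed [0.1275 0.0009 0.0236]
far bed [ 0.1275 -0.0388  0.0256]
-y near [-0.1277 -0.042   0.0109] -y far [ 0.1268 -0.042   0.025 ]
side 212 242.95 [-0.1219 -0.042   0.0129]
side 224 242.74 [-0.1083 -0.042   0.0122]
side 236 243.45 [-0.0937 -0.042   0.0154]
side 248 243.43 [-0.08   -0.042   0.0155]
side 260 243.73 [-0.0661 -0.042   0.017 ]
side 272 244.08 [-0.0522 -0.042   0.0186]
side 284 244.28 [-0.0385 -0.042   0.0196]
side 296 244.28 [-0.0249 -0.042   0.0198]
side 308 244.4 [-0.0113 -0.042   0.0205]
side 320 244.65 [ 0.0023 -0.042   0.0217]
side 332 244.99 [ 0.0157 -0.042   0.0232]
side 344 244.96 [ 0.0292 -0.042   0.0233]
side 356 241.2 [ 0.0444 -0.042   0.0073]
side 368 233.53 [ 0.0636 -0.042  -0.0297]
side 380 245.0 [ 0.0695 -0.042   0.0239]
side 392 244.97 [ 0.0829 -0.042   0.024 ]
side 404 244.61 [ 0.0967 -0.042   0.0226]
side 416 244.67 [ 0.11   -0.042   0.0231]
side 428 244.66 [ 0.1235 -0.042   0.0232]
```

Vision puts the far plate at z ≈ 23.5 mm, with the near plate sloping down to ≈ 12.5 mm at the near wall. I'll go to just above it, then feel for it in steps.

```bash
python3 -m crank '{"claw":[0,0,0,0,0,0,0,0],"delta_pos":[[0,0,0.3],[0,0,0.7],[0,0,1],[0,0,1.16],[0,0,1.16],[0,0,1.16],[0,0,1.16],[0,0,1.16]],"roll":[0,0,0,0,0,0,0,0]}' 45; python3 g.py .4543 -.129 .1008 1.38; python3 -m crank '{"claw":[0,0,0,0,0,0,0,0],"delta_pos":[[0,0,0.02],[0,0,0.04],[0,0,0.04],[0,0,0.04],[0,0,0.04],[0,0,0.04],[0,0,0.04],[0,0,0.04]],"roll":[0,0,0,0,0,0,0,0]}' 45;python3 g.py .4543 -.129 .1008 1.38
```

```text
time: 8.65
tool_pos: [0.4542, -0.1293, 0.1051]
tool_rot: [3.141, 0.0, 1.38]
contact_force: [1.3, 0.1, -2.2]
opening: 0.0179
t 8.65 delta [0.01 0.   0.17] roll -0.0 F [ 1.27  0.12 -2.17]
time: 9.32
tool_pos: [0.4539, -0.1292, 0.1037]
tool_rot: [3.142, 0.0, 1.38]
contact_force: [0.5, 0.1, -1.5]
opening: 0.0179
t 9.32 delta [0.01 0.01 0.12] roll -0.0 F [ 0.45  0.15 -1.46]
```

```bash
python3 -m crank '{"claw":[0,0,0,0,0,0,0,0],"delta_pos":[[0,0,0.02],[0,0,0.04],[0,0,0.05],[0,0,0.05],[0,0,0.05],[0,0,0.05],[0,0,0.05],[0,0,0.05]],"roll":[0,0,0,0,0,0,0,0]}' 45;python3 -c "
from h import *
for i in range(2): s=robot.observe();print(s['tool_pos'][2],s['contact_force']);robot.read_camera('top')"
```

```text
time: 9.98
tool_pos: [0.4539, -0.1292, 0.1025]
tool_rot: [3.141, 0.0, 1.38]
contact_force: [-0.5, -0.1, -1.3]
opening: 0.0179
0.10248655803666372 [-0.48614697 -0.11627011 -1.34670418]
0.10247594726491657 [ 1.31568791  0.58944466 -1.71031204]
```

```bash
python3 -m crank '{"claw":[0,0,0,0,0,0,0,0],"delta_pos":[[0,0,0.02],[0,0,0.03],[0,0,0.04],[0,0,0.04],[0,0,0.04],[0,0,0.04],[0,0,0.04],[0,0,0.04]],"roll":[0,0,0,0,0,0,0,0]}' 45;python3 -c "
from h import *
for i in range(2): s=robot.observe();print(s['tool_pos'][2],s['contact_force']);robot.read_camera('top')"
```

```text
time: 10.75
tool_pos: [0.4539, -0.1292, 0.1015]
tool_rot: [3.142, 0.0, 1.38]
contact_force: [-0.6, -0.3, -0.4]
opening: 0.0181
0.10148482862299742 [-0.58869198 -0.3446087  -0.35822997]
0.10149005866516879 [-0.50842447  0.35256716 -0.32786013]
```

```bash
python3 -m crank '{"claw":[0,0,0,0,0,0,0,0],"delta_pos":[[0,0,0.02],[0,0,0.02],[0,0,0.02],[0,0,0.02],[0,0,0.02],[0,0,0.02],[0,0,0.02],[0,0,0.02]],"roll":[0,0,0,0,0,0,0,0]}' 45;python3 -c "
from h import *
for i in range(3): s=robot.observe();print(s['tool_pos'][2],s['contact_force']);robot.read_camera('top')"
```

```text
time: 11.52
tool_pos: [0.4539, -0.1292, 0.101]
tool_rot: [3.142, 0.0, 1.38]
contact_force: [0.2, 0.5, 0.1]
opening: 0.0178
0.1009914127132199 [0.217816   0.47923813 0.14397522]
0.10096878199875979 [-0.11167144  0.02115316  0.91651573]
0.10097197973410532 [-0.31097676  0.59390591  0.57968806]
```

```bash
python3 -m crank '{"claw":[0,0,0,0,0,0,0,0],"delta_pos":[[0,0,0.01],[0,0,0.02],[0,0,0.02],[0,0,0.02],[0,0,0.02],[0,0,0.02],[0,0,0.02],[0,0,0.02]],"roll":[0,0,0,0,0,0,0,0]}' 45;python3 -c "
from h import *
for i in range(3): s=robot.observe();print(s['tool_pos'][2],s['contact_force']);robot.read_camera('top')"
```

```text
time: 12.33
tool_pos: [0.4539, -0.1292, 0.1005]
tool_rot: [3.142, 0.0, 1.38]
contact_force: [0.1, 0.3, 2.1]
opening: 0.0178
0.10047803103832295 [0.09433711 0.32165504 2.09580377]
0.10049131677584865 [-0.13552734  0.39863426  2.19939831]
0.100473478321384 [-0.9814947   0.09911608  1.89768741]
```

```bash
python3 -m crank '{"claw":[0,0,0,0,0,0,0,0],"delta_pos":[[0,0,-0.5],[0,1.2,-0.75],[0,2.6,-0.75],[0,4,-0.75],[0,4.6,-0.6],[0,4.6,-0.45],[0,4.6,-0.42],[0,4.6,-0.42]],"roll":[0,0,0,0,0,0,0,0]}' 45;python3 -c "
from h import *
for i in range(2): s=robot.observe();print(s['tool_pos'],s['contact_force']);robot.read_camera('top')"
```

```text
time: 13.15
tool_pos: [0.5653, -0.1505, 0.1099]
tool_rot: [-3.139, -0.001, 1.38]
contact_force: [-0.7, 0.1, -1.5]
opening: 0.0178
[ 0.56528926 -0.15052469  0.10986134] [-0.72749619  0.07897388 -1.50549047]
[ 0.56538494 -0.15064391  0.11038258] [-0.62672157  0.49544912 -0.80671327]
```

```bash
python3 -m crank '{"claw":[0,0,0,0,0,0,0,0],"delta_pos":[[0,0,0],[0,0,0],[0,0,0.02],[0,0,0.04],[0,0,0.04],[0,0,0.04],[0,0,0.04],[0,0,0.04]],"roll":[0,0,0,0,0,0,0,0]}' 45;python3 -c "
from h import *
for i in range(2): s=robot.observe();print(s['tool_pos'],s['contact_force']);robot.read_camera('top')"
```

```text
time: 13.92
tool_pos: [0.5668, -0.151, 0.11]
tool_rot: [3.142, 0.0, 1.38]
contact_force: [-0.2, -0.1, -1.1]
opening: 0.0178
[ 0.5667969  -0.15104368  0.10997989] [-0.23793113 -0.1027329  -1.12792446]
[ 0.56677657 -0.15102041  0.10995271] [ 0.6000477  -0.52806717 -0.88903754]
```

```bash
python3 -m crank '{"claw":[0,0,0,0,0,0,0,0],"delta_pos":[[0,0,0.01],[0,0,0.03],[0,0,0.04],[0,0,0.04],[0,0,0.04],[0,0,0.04],[0,0,0.04],[0,0,0.04]],"roll":[0,0,0,0,0,0,0,0]}' 45;python3 -c "
from h import *
for i in range(2): s=robot.observe();print(s['tool_pos'],s['contact_force']);robot.read_camera('top')"
```

```text
time: 14.68
tool_pos: [0.5669, -0.1511, 0.1091]
tool_rot: [3.141, 0.0, 1.38]
contact_force: [-0.3, 0.2, 0.3]
opening: 0.0179
[ 0.56685959 -0.15107575  0.10907176] [-0.30433143  0.15680828  0.25779456]
[ 0.56684641 -0.15108251  0.10904822] [0.38148457 0.1597757  1.17155   ]
```

Run:
```python
from h import *
import pickle
s,c=pickle.load(open("w1.pkl","rb"))
cv2.imwrite("pics/z4.png",cv2.resize(c["color"][165:255,335:450],None,fx=6,fy=6,interpolation=cv2.INTER_NEAREST))
```

```text
(no output)
```

View pics/z4.png

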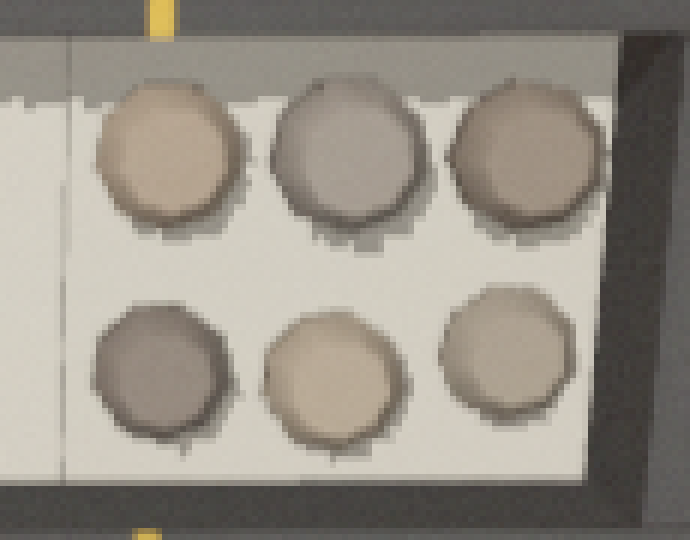

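Run:
```python
from h import *
import pickle
s,c=pickle.load(open("w1.pkl","rb"))
ctr=np.array([.5525,-.148]);yaw=-.191
R=np.array([[np.cos(yaw),np.sin(yaw)],[-np.sin(yaw),np.cos(yaw)]])
for n,v,L in(("y+",152,[97,241,271,427,448,605]),("y-",372,[93,230,262,404,440,575])):
    print(n,[np.round(1e3*(R@(ray(c,335+u/6-.5,165+v/6-.5,.034,s)[:2]-ctr)),1).tolist() for u in L])
print(R@(robot.observe()["tool_pos"][:2]-ctr))
```

```text
y+ [[34.3, 21.0], [59.4, 20.9], [64.7, 20.9], [91.9, 20.8], [95.6, 20.8], [123.0, 20.7]]
y- [[34.4, -18.4], [59.0, -18.5], [64.7, -18.5], [90.2, -18.6], [96.7, -18.6], [120.9, -18.7]]
[ 0.01466124 -0.00030511]
```

```bash
python3 -m crank '{"claw":[0,0,0,0,0,0,0,0],"delta_pos":[[0,0,-0.6],[0,0,-1.1],[0,0.7,-1.1],[0,1.5,-1.1],[0,1.88,-1.1],[0,1.88,-1.1],[0,1.88,-1.1],[0,1.88,-1.1]],"roll":[0,0,0,0,0,0,0,0]}' 45;python3 -c "
from h import *
ctr=np.array([.5525,-.148]);yaw=-.191
R=np.array([[np.cos(yaw),np.sin(yaw)],[-np.sin(yaw),np.cos(yaw)]])
c=robot.read_camera('wrist');s=robot.observe();print(R@(s['tool_pos'][:2]-ctr),s['tool_pos'],s['tool_rot'],s['contact_force']);cv2.imwrite('pics/w6.png',c['color'])"
```

```text
time: 15.45
tool_pos: [0.6121, -0.1597, 0.1359]
tool_rot: [-3.14, -0.0, 1.38]
contact_force: [1.7, 0.8, -1.6]
opening: 0.0177
[ 0.06071387 -0.00020166] [ 0.6120715  -0.15972396  0.13614681] [-3.14030780e+00 -1.23408970e-04  1.37974592e+00] [-0.31056008  0.22914174 -1.37339887]
```

View pics/w6.png

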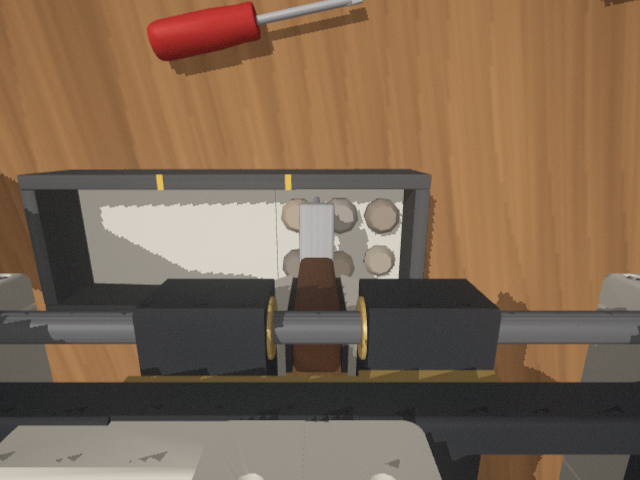

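```bash
python3 -m crank '{"claw":[0,0,0,0,0,0,0,0],"delta_pos":[[0,0,0],[0,0,0.1],[0,0,0.25],[0,0,0.4],[0,0,0.55],[0,0,0.64],[0,0,0.64],[0,0,0.64]],"roll":[0,0,0,0,0,0,0,0]}' 45;cat > o.py <<'E'
from h import *
ctr=np.array([.5525,-.148]);yaw=-.191
R=np.array([[np.cos(yaw),np.sin(yaw)],[-np.sin(yaw),np.cos(yaw)]])
def L(x): return .1091+.0706*(min(x,.03)-.0147)
for i in range(2):
    s=robot.observe();q=R@(s['tool_pos'][:2]-ctr); print("t",round(s["time"],2),"tray",np.round(1e3*q,1),"z",round(1e3*s['tool_pos'][2],2),"line",round(1e3*L(q[0]),2),"yaw",round(s['tool_rot'][2],4),"F tray",np.round(R@s['contact_force'][:2],2),round(s['contact_force'][2],2))
    if i==0: robot.read_camera('top')
E
python3 o.py
```

```text
time: 16.17
tool_pos: [0.6128, -0.1599, 0.1202]
tool_rot: [-3.141, 0.0, 1.38]
contact_force: [-0.2, 0.3, -1.4]
opening: 0.0179
t 16.17 tray [61.5 -0.3] z 120.18 line 110.18 yaw 1.3798 F tray [-0.24  0.21] -1.39
t 16.22 tray [61.6 -0.3] z 120.43 line 110.18 yaw 1.3798 F tray [ 0.13 -0.05] -0.92
```

Clear so far. Down to about 3 mm above the bed.

```bash
python3 -m crank '{"claw":[0,0,0,0,0,0,0,0],"delta_pos":[[0,0,0.05],[0,0,0.1],[0,0,0.15],[0,0,0.2],[0,0,0.25],[0,0,0.28],[0,0,0.28],[0,0,0.28]],"roll":[0,0,0,0,0,0,0,0]}' 45;python3 o.py
```

```text
time: 16.88
tool_pos: [0.6129, -0.1599, 0.1134]
tool_rot: [-3.141, 0.0, 1.38]
contact_force: [0.7, -0.4, -1.4]
opening: 0.0177
t 16.88 tray [61.5 -0.3] z 113.39 line 110.18 yaw 1.3798 F tray [ 0.77 -0.25] -1.45
t 16.93 tray [61.6 -0.3] z 113.47 line 110.18 yaw 1.3798 F tray [-0.58  0.55] -0.63
```

```bash
python3 -m crank '{"claw":[0,0,0,0,0,0,0,0],"delta_pos":[[0,0,0.03],[0,0,0.06],[0,0,0.09],[0,0,0.11],[0,0,0.12],[0,0,0.12],[0,0,0.12],[0,0,0.12]],"roll":[0,0,0,0,0,0,0,0]}' 45;python3 o.py
```

```text
time: 17.6
tool_pos: [0.6129, -0.16, 0.1105]
tool_rot: [3.142, 0.0, 1.38]
contact_force: [-0.4, -0.5, -1.7]
opening: 0.0178
t 17.6 tray [61.6 -0.3] z 110.5 line 110.18 yaw 1.3798 F tray [-0.35 -0.54] -1.72
t 17.65 tray [61.6 -0.3] z 110.49 line 110.18 yaw 1.3798 F tray [-0.06  0.07] -1.89
```

```bash
python3 -m crank '{"claw":[0,0,0,0,0,0,0,0],"delta_pos":[[0,0,0.01],[0,0,0.02],[0,0,0.02],[0,0,0.03],[0,0,0.03],[0,0,0.03],[0,0,0.03],[0,0,0.03]],"roll":[0,0,0,0,0,0,0,0]}' 45;python3 o.py
```

```text
time: 18.32
tool_pos: [0.613, -0.16, 0.1098]
tool_rot: [3.141, 0.0, 1.38]
contact_force: [-0.5, -0.2, -1.4]
opening: 0.0177
t 18.32 tray [61.7 -0.3] z 109.78 line 110.18 yaw 1.3798 F tray [-0.48 -0.28] -1.37
t 18.37 tray [61.7 -0.3] z 109.81 line 110.18 yaw 1.3798 F tray [-0.74  0.91] -0.84
```

```bash
python3 -m crank '{"claw":[0,0,0,0,0,0,0,0],"delta_pos":[[0,0,0.01],[0,0,0.02],[0,0,0.02],[0,0,0.03],[0,0,0.03],[0,0,0.03],[0,0,0.03],[0,0,0.03]],"roll":[0,0,0,0,0,0,0,0]}' 45;python3 o.py
```

```text
time: 19.03
tool_pos: [0.613, -0.16, 0.1092]
tool_rot: [3.141, 0.0, 1.38]
contact_force: [-0.1, -0.2, 2.1]
opening: 0.0177
t 19.03 tray [61.7 -0.3] z 109.15 line 110.18 yaw 1.3798 F tray [-0.06 -0.26] 2.12
t 19.08 tray [61.7 -0.3] z 109.14 line 110.18 yaw 1.3798 F tray [-0.12 -0.76] 2.67
```

```bash
python3 -m crank '{"claw":[0,0,0,0,0,0,0,0],"delta_pos":[[0,-0.1,-0.01],[0,-0.25,-0.01],[0,-0.42,-0.01],[0,-0.6,-0.01],[0,-0.78,-0.01],[0,-0.96,-0.01],[0,-1.1,-0.01],[0,-1.2,-0.01]],"roll":[0,0,0,0,0,0,0,0]}' 45;python3 o.py
```

```text
time: 19.75
tool_pos: [0.5832, -0.1543, 0.1095]
tool_rot: [3.141, 0.0, 1.38]
contact_force: [2.7, -1.6, 2.5]
opening: 0.0177
t 19.75 tray [31.3 -0.3] z 109.51 line 110.18 yaw 1.3797 F tray [ 2.99 -1.04] 2.45
t 19.8 tray [30.7 -0.3] z 109.42 line 110.18 yaw 1.3798 F tray [ 0.94 -0.58] 4.14
```

```bash
python3 -m crank '{"claw":[0,0,0,0,0,0,0,0],"delta_pos":[[0,-0.1,-0.025],[0,-0.3,-0.012],[0,-0.52,0.003],[0,-0.76,0.02],[0,-1,0.037],[0,-1.24,0.054],[0,-1.46,0.069],[0,-1.6,0.079]],"roll":[0,0,0,0,0,0,0,0]}' 45;python3 o.py
```

```text
time: 20.47
tool_pos: [0.5432, -0.1464, 0.1072]
tool_rot: [-3.141, -0.0, 1.38]
contact_force: [1.6, -0.1, 1.6]
opening: 0.0178
t 20.47 tray [-9.4 -0.2] z 107.16 line 107.4 yaw 1.3798 F tray [1.55 0.23] 1.63
t 20.52 tray [-10.2  -0.2] z 107.0 line 107.34 yaw 1.3799 F tray [-1.13  0.29] 2.08
```

```bash
python3 -m crank '{"claw":[0,0,0,0,0,0,0,0],"delta_pos":[[0,-0.15,0.003],[0,-0.45,0.024],[0,-0.8,0.049],[0,-1.15,0.073],[0,-1.5,0.098],[0,-1.85,0.123],[0,-2.15,0.144],[0,-2.4,0.162]],"roll":[0,0,0,0,0,0,0,0]}' 45;python3 o.py
```

```text
time: 21.18
tool_pos: [0.4842, -0.135, 0.103]
tool_rot: [-3.141, -0.0, 1.38]
contact_force: [2.2, -0.9, -0.8]
opening: 0.0178
t 21.18 tray [-69.5  -0.2] z 103.0 line 103.15 yaw 1.3798 F tray [ 2.3  -0.43] -0.81
t 21.23 tray [-70.9  -0. ] z 102.75 line 103.06 yaw 1.3799 F tray [-1.77 -0.07] 0.49
```

```bash
python3 -m crank '{"claw":[0,0,0,0,0,0,0,0],"delta_pos":[[0,0.1,-0.1],[0,0.2,-0.5],[0,0.2,-1],[0,0.2,-1.5],[0,0.2,-1.7],[0,0.2,-1.7],[0,0.2,-1.7],[0,0.2,-1.7]],"roll":[0,0,0,0,0,0,0,0]}' 45;python3 - <<'E'
from h import *
import pickle
s=robot.observe(); c=robot.read_camera("wrist"); pickle.dump((s,c),open("w7.pkl","wb")); cv2.imwrite("pics/w7.png",c["color"]); print(s["tool_pos"],s["contact_force"],s["qvel"])
E
python3 o.py
```

```text
time: 21.9
tool_pos: [0.4897, -0.136, 0.1448]
tool_rot: [-3.14, -0.0, 1.38]
contact_force: [0.6, -0.4, -2.2]
opening: 0.0178
[ 0.48972001 -0.13602049  0.14483641] [ 0.58345352 -0.43769002 -2.15717148] [ 0.00120659  0.00235958  0.00276013 -0.00076509 -0.00064699  0.00343309]
t 21.95 tray [-63.9  -0.1] z 144.82 line 103.55 yaw 1.3798 F tray [-0.06  0.57] -1.73
t 22.0 tray [-63.9  -0.2] z 144.88 line 103.55 yaw 1.3797 F tray [-0.01 -0.28] -2.32
```

View pics/w7.png

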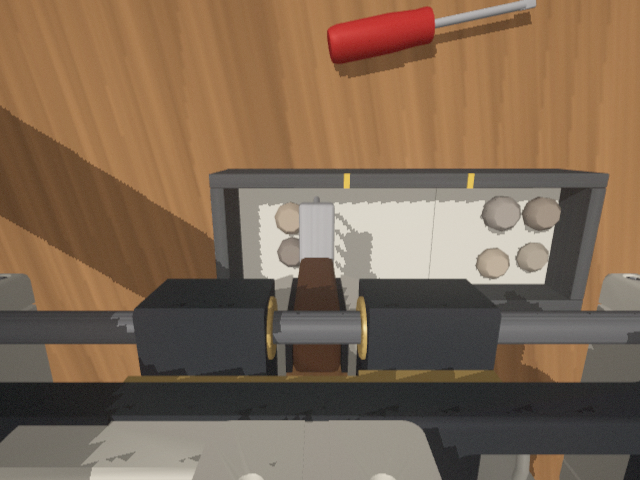

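Both near lumps arrived, at (290,217) and (291,251). The four others are undisturbed in the far third. I'll measure the next gap.

Run:
```python
from h import *
import pickle
s,c=pickle.load(open("w7.pkl","rb"))
cv2.imwrite("pics/z5.png",cv2.resize(c["color"][185:285,470:570],None,fx=6,fy=6,interpolation=cv2.INTER_NEAREST))
ctr=np.array([.5525,-.148]);yaw=-.191
R=np.array([[np.cos(yaw),np.sin(yaw)],[-np.sin(yaw),np.cos(yaw)]])
for u,v,z in[(290,217,.027),(291,251,.027),(502,212,.034),(542,213,.034),(493,263,.034),(533,257,.034)]:print(u,v,np.round(1e3*(R@(ray(c,u,v,z,s)[:2]-ctr)),1))
```

```text
290 217 [-84.5  15.8]
291 251 [-84.2 -12.3]
502 212 [78.9 21.1]
542 213 [109.7  20.3]
493 263 [ 77.3 -20.2]
533 257 [108.4 -15.1]
```

View pics/z5.png

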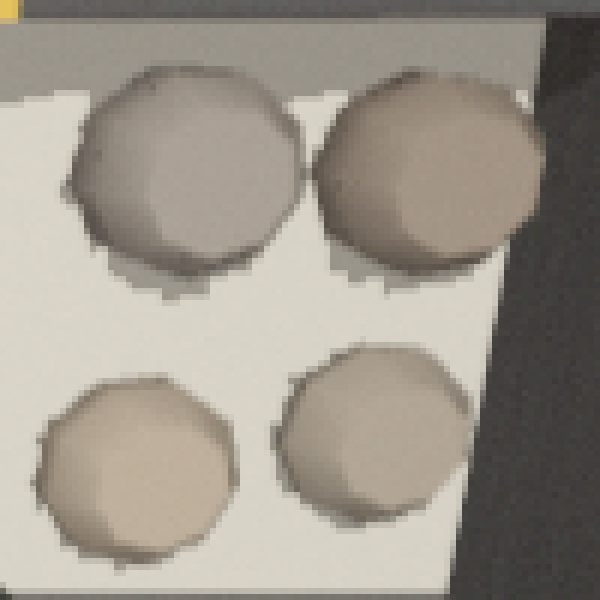

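```bash
python3 -m crank '{"claw":[0,0,0,0,0,0,0,0],"delta_pos":[[0,0.7,0],[0,2,0],[0,3.4,0],[0,4.8,0],[0,5.8,0],[0,6.3,0],[0,6.3,0],[0,6.3,0]],"roll":[0,0,0,0,0,0,0,0]}' 45;python3 o.py
```

```text
time: 22.67
tool_pos: [0.6443, -0.1659, 0.1442]
tool_rot: [-3.139, -0.0, 1.38]
contact_force: [-0.5, 0.5, -1.8]
opening: 0.018
t 22.67 tray [93.5 -0.1] z 144.2 line 110.18 yaw 1.38 F tray [-0.56  0.41] -1.78
t 22.72 tray [93.  -0.2] z 144.64 line 110.18 yaw 1.3799 F tray [-0.82  0.94] -2.02
```

```bash
python3 -m crank '{"claw":[0,0,0,0,0,0,0,0],"delta_pos":[[0,0,0.2],[0,0,0.5],[0,0,0.7],[0,0,0.8],[0,0,0.85],[0,0,0.9],[0,0,0.95],[0,0,0.95]],"roll":[0,0,0,0,0,0,0,0]}' 45;python3 o.py
```

```text
time: 23.38
tool_pos: [0.6448, -0.1661, 0.1219]
tool_rot: [3.142, 0.0, 1.38]
contact_force: [-0.0, 0.6, -1.4]
opening: 0.0177
t 23.38 tray [94.1 -0.3] z 121.87 line 110.18 yaw 1.3798 F tray [-0.14  0.56] -1.42
t 23.43 tray [94.1 -0.3] z 122.01 line 110.18 yaw 1.3798 F tray [-0.33 -0.18] -1.37
```

```bash
python3 -m crank '{"claw":[0,0,0,0,0,0,0,0],"delta_pos":[[0,-0.01,0.04],[0,-0.03,0.08],[0,-0.04,0.12],[0,-0.06,0.16],[0,-0.07,0.2],[0,-0.08,0.24],[0,-0.08,0.26],[0,-0.08,0.26]],"roll":[0,0,0,0,0,0,0,0]}' 45;python3 o.py
```

```text
time: 24.1
tool_pos: [0.6428, -0.1657, 0.1153]
tool_rot: [-3.141, 0.0, 1.38]
contact_force: [0.5, -0.5, -1.1]
opening: 0.0179
t 24.1 tray [92.  -0.2] z 115.27 line 110.18 yaw 1.3798 F tray [ 0.63 -0.42] -1.09
t 24.15 tray [92.1 -0.3] z 115.38 line 110.18 yaw 1.3798 F tray [-0.14  0.32] -2.01
```

No resistance. Down to just above the bed, then touch.

```bash
python3 -m crank '{"claw":[0,0,0,0,0,0,0,0],"delta_pos":[[0,0,0.04],[0,0,0.08],[0,0,0.12],[0,0,0.16],[0,0,0.19],[0,0,0.2],[0,0,0.2],[0,0,0.2]],"roll":[0,0,0,0,0,0,0,0]}' 45;python3 o.py
```

```text
time: 24.82
tool_pos: [0.6429, -0.1658, 0.1105]
tool_rot: [3.142, 0.0, 1.38]
contact_force: [0.2, -0.8, -2.8]
opening: 0.018
t 24.82 tray [92.1 -0.3] z 110.45 line 110.18 yaw 1.3798 F tray [ 0.37 -0.71] -2.82
t 24.87 tray [92.2 -0.3] z 110.51 line 110.18 yaw 1.3798 F tray [-0.15  0.1 ] -2.14
```

```bash
python3 -m crank '{"claw":[0,0,0,0,0,0,0,0],"delta_pos":[[0,0,0.01],[0,0,0.02],[0,0,0.03],[0,0,0.04],[0,0,0.04],[0,0,0.04],[0,0,0.04],[0,0,0.04]],"roll":[0,0,0,0,0,0,0,0]}' 45;python3 o.py
```

```text
time: 25.53
tool_pos: [0.6429, -0.1658, 0.1096]
tool_rot: [3.141, 0.0, 1.38]
contact_force: [-0.4, -0.2, -1.3]
opening: 0.0178
t 25.53 tray [92.2 -0.3] z 109.56 line 110.18 yaw 1.3798 F tray [-0.31 -0.27] -1.27
t 25.58 tray [92.2 -0.3] z 109.55 line 110.18 yaw 1.3798 F tray [-1.05 -0.38] 0.31
```

```bash
python3 -m crank '{"claw":[0,0,0,0,0,0,0,0],"delta_pos":[[0,-0.05,0.012],[0,-0.2,0.014],[0,-0.38,0.014],[0,-0.55,0.014],[0,-0.72,0.014],[0,-0.9,0.014],[0,-1.07,0.014],[0,-1.2,0.014]],"roll":[0,0,0,0,0,0,0,0]}' 45;python3 o.py
```

```text
time: 26.25
tool_pos: [0.6131, -0.16, 0.1094]
tool_rot: [3.141, 0.0, 1.38]
contact_force: [1.6, -0.0, 1.7]
opening: 0.018
t 26.25 tray [61.8 -0.3] z 109.43 line 110.18 yaw 1.3798 F tray [1.54 0.28] 1.69
t 26.3 tray [61.  -0.3] z 109.28 line 110.18 yaw 1.3798 F tray [-0.52 -0.21] 1.21
```

```bash
python3 -m crank '{"claw":[0,0,0,0,0,0,0,0],"delta_pos":[[0,-0.1,0],[0,-0.35,0],[0,-0.65,-0.002],[0,-0.95,-0.008],[0,-1.25,-0.016],[0,-1.5,-0.008],[0,-1.72,0],[0,-1.88,0.006]],"roll":[0,0,0,0,0,0,0,0]}' 45;python3 o.py
```

```text
time: 26.97
tool_pos: [0.566, -0.1508, 0.1087]
tool_rot: [-3.14, -0.0, 1.38]
contact_force: [1.2, 0.4, 1.1]
opening: 0.0177
t 26.97 tray [13.8 -0.2] z 108.7 line 109.03 yaw 1.3798 F tray [1.11 0.58] 1.11
t 27.02 tray [13.  -0.1] z 108.55 line 108.98 yaw 1.3799 F tray [-0.69 -1.02] 1.09
```

```bash
python3 -m crank '{"claw":[0,0,0,0,0,0,0,0],"delta_pos":[[0,0.1,-0.1],[0,0.2,-0.5],[0,0.2,-1.2],[0,0.2,-2],[0,0.2,-2.7],[0,0.2,-3.2],[0,0.2,-3.2],[0,0.2,-3.2]],"roll":[0,0,0,0,0,0,0,0]}' 45;python3 - <<'E'
from h import *
import pickle
s=robot.observe(); c=robot.read_camera("wrist"); pickle.dump((s,c),open("w8.pkl","wb")); cv2.imwrite("pics/w8.png",c["color"]); c=robot.read_camera("top");cv2.imwrite("pics/z6.png",cv2.resize(c["color"][190:310,335:415],None,fx=5,fy=5,interpolation=cv2.INTER_NEAREST)); c=robot.read_camera("scene");cv2.imwrite("pics/z7.png",cv2.resize(c["color"][180:400,190:370],None,fx=2.7,fy=2.7))
E
python3 g.py .5594 .1465 .188 1.8405
```

```text
time: 27.68
tool_pos: [0.572, -0.152, 0.1886]
tool_rot: [-3.141, 0.0, 1.38]
contact_force: [-0.2, -0.4, -1.6]
opening: 0.0179
t 27.83 delta [11.62 -2.74 -0.03] roll -4.4 F [-0.77 -0.37 -1.73]
```

View pics/w8.png

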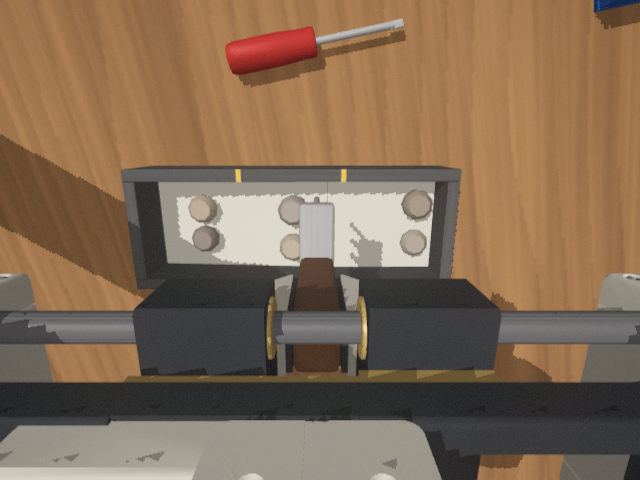

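View pics/z7.png

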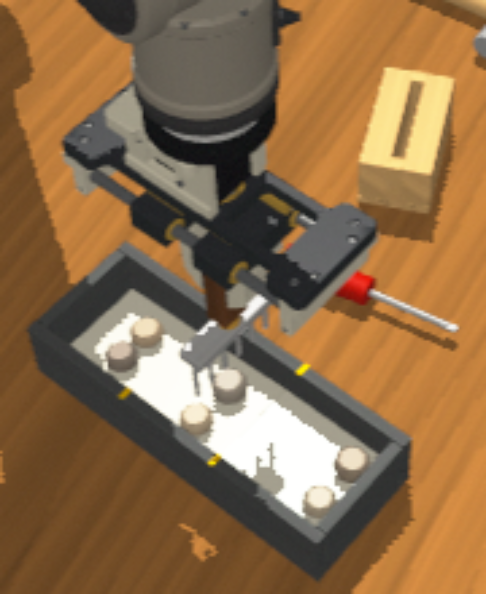

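Two lumps in each third: near (204,208) and (206,239), middle (292,209) and (292,247), far (416,204) and (413,242), none stacked. Returning the rake.

```bash
python3 -m crank '{"claw":[0,0,0,0,0,0,0,0],"delta_pos":[[0.7,-0.15,0],[2.1,-0.5,0],[3.6,-0.85,0],[5.1,-1.2,0],[6.6,-1.55,0],[8.1,-1.9,0],[9.6,-2.25,0],[10.8,-2.55,0]],"roll":[-0.3,-0.8,-1.4,-2,-2.6,-3.2,-3.8,-4.2]}' 45; python3 -m crank '{"claw":[0,0,0,0,0,0,0,0],"delta_pos":[[0.25,-0.05,0],[0.5,-0.1,0],[0.5,-0.1,0],[0.5,-0.1,0],[0.5,-0.1,0],[0.5,-0.1,0],[0.5,-0.1,0],[0.5,-0.1,0]],"roll":[-0.1,-0.2,-0.2,-0.2,-0.2,-0.2,-0.2,-0.2]}' 45; python3 g.py .5594 .1465 .15 1.8405
```

```text
time: 28.5
tool_pos: [0.5598, 0.1278, 0.1878]
tool_rot: [-3.139, -0.001, 1.824]
contact_force: [1.0, -0.2, -2.3]
opening: 0.0174
time: 29.17
tool_pos: [0.5555, 0.1358, 0.1889]
tool_rot: [3.142, 0.0, 1.839]
contact_force: [0.1, 0.0, -2.4]
opening: 0.0177
t 29.17 delta [0.37 0.26 1.56] roll -0.01 F [ 0.12  0.03 -2.45]
```

```bash
python3 -m crank '{"claw":[0,0,0,0,0,0,0,0],"delta_pos":[[0.2,0.15,0],[0.37,0.26,0.2],[0.37,0.26,0.6],[0.37,0.26,1],[0.37,0.26,1.2],[0.37,0.26,1.2],[0.37,0.26,1.2],[0.37,0.26,1.2]],"roll":[0,0,0,0,0,0,0,0]}' 45
python3 - <<'E'
from h import *
import pickle
s=robot.observe();c=robot.read_camera("wrist"); pickle.dump((s,c),open("w9.pkl","wb")); cv2.imwrite("pics/z8.png",cv2.resize(c["color"][140:300,240:390],None,fx=4,fy=3.7,interpolation=cv2.INTER_NEAREST))
S=robot.read_camera("scene");cv2.imwrite("pics/z9.png",cv2.resize(S["color"][160:280,270:400],None,fx=5,fy=5,interpolation=cv2.INTER_NEAREST))
print(s["qvel"].round(3) if hasattr(s["qvel"],"round") else s["qvel"])
E
python3 g.py .5594 .1465 .15 1.8405
```

```text
time: 29.83
tool_pos: [0.5593, 0.1472, 0.1591]
tool_rot: [3.141, 0.0, 1.84]
contact_force: [-0.5, 1.8, -2.8]
opening: 0.018
[-0.    -0.009 -0.007 -0.     0.    -0.   ]
t 29.93 delta [-0.03 -0.01  0.38] roll -0.0 F [ 0.54 -0.44 -0.87]
```

View pics/z8.png

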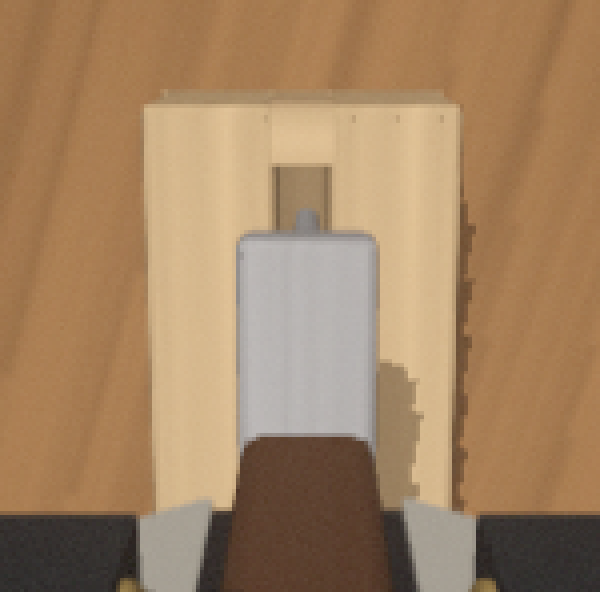

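View pics/z9.png

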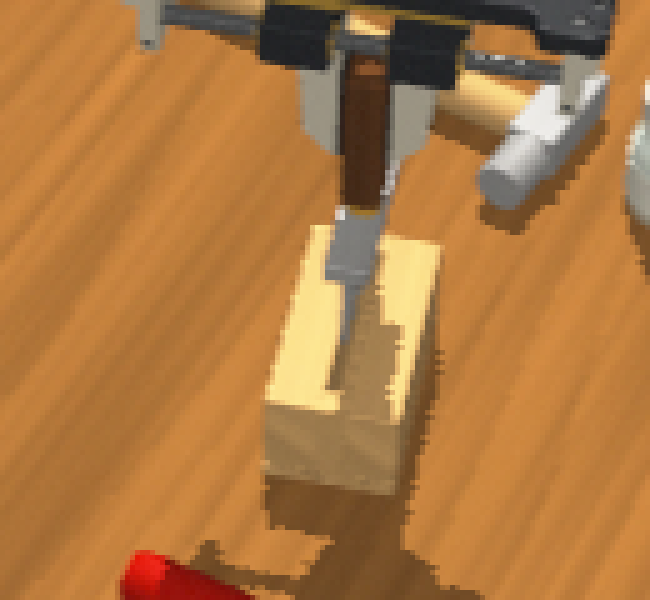

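```bash
python3 -m crank '{"claw":[0,0,0,0,0,0,0,0],"delta_pos":[[0,0,0.15],[0,0,0.3],[0,0,0.45],[0,0,0.6],[0,0,0.75],[0,0,0.9],[0,0,1],[0,0,1]],"roll":[0,0,0,0,0,0,0,0]}' 45;  python3 g.py .5594 .1465 .096 1.8405
```

```text
time: 30.6
tool_pos: [0.5588, 0.1472, 0.1331]
tool_rot: [-3.14, -0.0, 1.841]
contact_force: [0.6, -0.3, -2.3]
opening: 0.0177
t 30.6 delta [-0.03  0.02  1.49] roll 0.0 F [ 0.58 -0.26 -2.27]
```

```bash
python3 -m crank '{"claw":[0,0,0,0,0,0,0,0],"delta_pos":[[0,0.02,0.2],[0,0.02,0.4],[0,0.02,0.6],[0,0.02,0.8],[0,0.02,1],[0,0.02,1.2],[0,0.02,1.35],[0,0.02,1.38]],"roll":[0,0,0,0,0,0,0,0]}' 45;  python3 g.py .5594 .1465 .096 1.8405
```

```text
time: 31.27
tool_pos: [0.5592, 0.1473, 0.0985]
tool_rot: [-3.14, -0.0, 1.841]
contact_force: [0.0, 0.3, -2.3]
opening: 0.0178
t 31.27 delta [-0.03  0.    0.1 ] roll 0.0 F [ 0.05  0.29 -2.29]
```

```bash
python3 -m crank '{"claw":[0,0,0,0,0,0,0,0],"delta_pos":[[0,0,0.02],[0,0,0.04],[0,0,0.06],[0,0,0.08],[0,0,0.08],[0,0,0.08],[0,0,0.08],[0,0,0.08]],"roll":[0,0,0,0,0,0,0,0]}' 45;  python3 g.py .5594 .1465 .096 1.8405
```

```text
time: 31.93
tool_pos: [0.5597, 0.1474, 0.0975]
tool_rot: [3.141, 0.0, 1.841]
contact_force: [0.2, 0.8, -2.0]
opening: 0.0174
t 31.93 delta [-0.03 -0.02  0.06] roll 0.0 F [ 0.25  0.83 -2.03]
```

```bash
python3 -m crank '{"claw":[0,0,0,0,0,0,0,0],"delta_pos":[[0,0,0.02],[0,0,0.04],[0,0,0.05],[0,0,0.05],[0,0,0.05],[0,0,0.05],[0,0,0.05],[0,0,0.05]],"roll":[0,0,0,0,0,0,0,0]}' 45;  python3 g.py .5594 .1465 .096 1.8405
```

```text
time: 32.6
tool_pos: [0.5596, 0.1474, 0.0962]
tool_rot: [-3.142, 0.0, 1.841]
contact_force: [-0.2, -0.7, -0.8]
opening: 0.0175
t 32.6 delta [-0.03 -0.02  0.01] roll 0.0 F [-0.25 -0.75 -0.82]
```

```bash
python3 -m crank '{"claw":[0,0,0,0,0,0,0,0],"delta_pos":[[0,0,0.01],[0,0,0.02],[0,0,0.02],[0,0,0.02],[0,0,0.02],[0,0,0.02],[0,0,0.02],[0,0,0.02]],"roll":[0,0,0,0,0,0,0,0]}' 45;  python3 g.py .5594 .1465 .096 1.8405
```

```text
time: 33.27
tool_pos: [0.5597, 0.1474, 0.096]
tool_rot: [3.141, 0.0, 1.841]
contact_force: [-1.4, -0.5, 6.3]
opening: 0.0181
t 33.27 delta [-0.03 -0.02  0.  ] roll 0.0 F [-1.4  -0.53  6.26]
```

Firm contact: the bar is resting on the block, at the same height as at the start. Releasing.

```bash
python3 -m crank '{"claw":[0.1,0.3,0.6,1,1,1,1,1],"delta_pos":[[0,0,-0.02],[0,0,-0.02],[0,0,-0.02],[0,0,-0.02],[0,0,-0.02],[0,0,-0.02],[0,0,-0.02],[0,0,-0.02]],"roll":[0,0,0,0,0,0,0,0]}' ;python3 -m crank '{"claw":[1,1,1,1,1,1,1,1],"delta_pos":[[0,0,0],[0,0,0],[0,0,0],[0,0,0],[0,0,0],[0,0,0],[0,0,0],[0,0,0]],"roll":[0,0,0,0,0,0,0,0]}'; python3 -m crank '{"claw":[1,1,1,1,1,1,1,1],"delta_pos":[[0,0,-0.2],[0,0,-0.8],[0,0,-1.8],[0,0,-3],[0,0,-4.2],[0,0,-5.4],[0,0,-6],[0,0,-6]],"roll":[0,0,0,0,0,0,0,0]}'; python3 -m crank '{"claw":[1,1,1,1,1,1,1,1],"delta_pos":[[-0.6,0,0],[-1.8,0,0],[-3.2,-0.3,0],[-4.6,-0.6,0],[-5.6,-0.8,0],[-6,-1,0],[-6,-1,0],[-6,-1,0]],"roll":[0,0,0,0,0,0,0,0]}';python3 - <<'E'
from h import *
c=robot.read_camera("wrist");cv2.imwrite("pics/w10.png",c["color"])
c=robot.read_camera("scene");cv2.imwrite("pics/s10.png",c["color"])
E
```

```text
time: 33.93
tool_pos: [0.5597, 0.1474, 0.0962]
tool_rot: [3.142, 0.0, 1.841]
contact_force: [-0.0, -0.0, -0.1]
opening: 0.0598
time: 34.6
tool_pos: [0.5597, 0.1474, 0.0962]
tool_rot: [3.141, 0.0, 1.841]
contact_force: [0.7, -0.1, -0.4]
opening: 0.0916
time: 35.27
tool_pos: [0.5613, 0.1477, 0.251]
tool_rot: [3.133, 0.001, 1.841]
contact_force: [0.5, -0.3, -0.4]
opening: 0.0922
time: 35.93
tool_pos: [0.5751, -0.0035, 0.2456]
tool_rot: [-3.141, -0.001, 1.839]
contact_force: [-0.1, 0.6, -0.4]
opening: 0.092
```

View pics/w10.png

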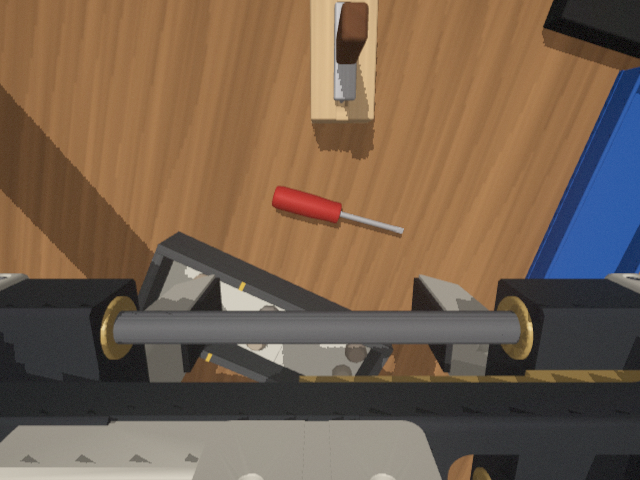

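View pics/s10.png

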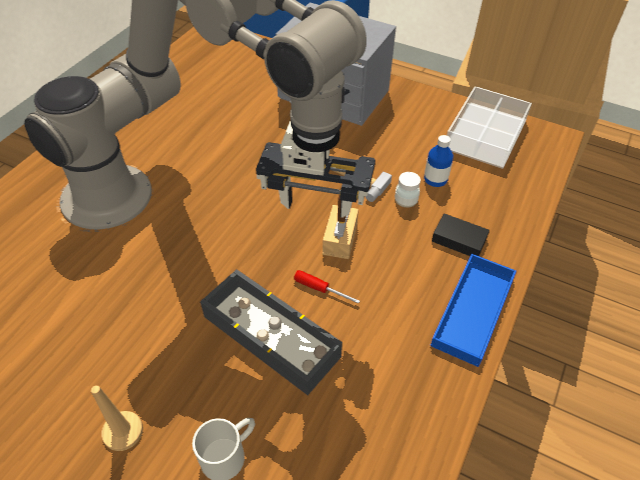

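The rake stands upright in its slot at (345,50) in the wrist view. The bystanders are in place and the lumps sit in pairs. One last numeric check, then I hand in.

Run:
```python
from h import *
import pickle
s,c=pickle.load(open("w8.pkl","rb"))
ctr=np.array([.5525,-.148]);yaw=-.191
R=np.array([[np.cos(yaw),np.sin(yaw)],[-np.sin(yaw),np.cos(yaw)]])
for u,v,z in[(203.5,208,.026),(206,238.5,.026),(292,209,.031),(293,247,.031),(416.5,203.5,.034),(413,242,.034)]:print(np.round(1e3*(R@(ray(c,u,v,z,s)[:2]-ctr)),1))
print(robot.hand_in())
```

```text
[-82.6  15.2]
[-82.6 -13.6]
[-1.5 15.1]
[ -1.2 -20.4]
[109.2  20.6]
[108.6 -14.8]
the job is handed in; nothing more can be done
None
```

The six lumps now lie two to each third of the tray with none stacked, the rake is back upright in its stand, and the job is handed in at about 36 s of the 72 s.

**Feeling for the bed:** I touched the near plate at two points and the far plate at each insertion. The near plate drops toward the near end by about 0.07 rad. Vision had suggested 0.069.

**Raking:** I drew the row nearest the middle into the near third, then the next row into the middle third. The last row was left where it stood. I only see the force at the end of each move. There, tine contact was about 1–6 N, well under the 15 N limit.

**Lump positions:** This was the last tray check, taken before the rake went back. Lump centres sit at tray x of about -83, -1 and +109 mm, all well inside the ±42.5 mm marks.

**Rake:** The head bar met the block at the same height as when I gripped it (6 N reading), and the picture after release shows it upright in the slot. The bystanders look unmoved.

**Disagreements:** The top and scene cameras differed by about 4–7 mm in y, so I used the wrist camera. Near the seam the near plate felt about 0.5 mm higher than the far plate, and contact there rose to about 6 N.

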